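# Square up a profile frame corner and hold it for bolting

## Task

Square up the corner of the aluminium frame: take the steel fixture square by its upright grip and slide it flat along the bench, under the gusset plate, into the inside corner, pushing the leaning cross rail out until both outer faces of the square lie flush on the two rails. Finish while still gripping the square and pressing it firmly against both rails: do not let go. Leave the gauge, the tray and the screwdriver where they are.

Things in the scene. Friction and masses are not known exactly. Their poses are not given: they have to be found in the camera images.
- frame: Fixed corner of an aluminium frame lying on the bench, made of a base rail and a swinging cross rail. Origin: on the bench at the inside corner, where the rails' inner faces meet once the corner is square. z up; x points away from the robot (yaw within 0.25 rad); the base rail's inner face is the plane x = 0; the cross rail runs along -x, inner face y = 0 once square. The open side is -x, -y.
- cross_rail (a joint): Swing (rad) of the cross rail (profile 30 x 30 x 198 mm) about an upright bolt at x -20, y +15 mm of the frame. 0 = square; positive = leaning in, towards -y; starts at 0.05 to 0.14. Turning it takes 0.22 N m (2 to 3 N at the end of the square's leg); it stays where it is left. Once the square lies flush along it, it goes no further.
- square_grip (a point): Centre of the upright black grip block of the loose steel square, 48 mm above the square's underside. The block is 40 mm long along the square's x, 16 mm thick along its y, top 65 mm above the underside. The outer faces of the two legs lie 60 mm from here along +x (goes against the base rail) and 60 mm along +y (goes against the cross rail).
- square_corner (a point): Outer corner of the square's L, 7 mm above its underside, 60 mm along +x and +y from the grip's centre line; axes as the square's. In place it meets inner_corner.
- inner_corner (a point): Point in the inside corner, 7 mm above the frame's origin, axes as the frame's. Over it lies a fixed steel gusset plate, 60 x 60 mm centred on the corner, underside 30 mm above the bench, top 34 mm, bolt heads to 39 mm: it overhangs the inside corner by 30 mm along -x and along -y.
- square: The same square, 0.4 to 0.65 kg, flat on the bench: an L of two legs, each 115 mm long outside, 20 mm wide and 14 mm high, a web plate 8 mm high in the crook carrying the grip. Origin on the underside below the grip's centre, z up. In place its x and y axes are parallel to the frame's x and y. Smooth ground steel: friction on bench and rails about 0.25.
- base_rail: The fixed base rail, 30 x 30 mm profile: x 0 to +30 mm, y -300 to +30 mm, height 0 to 30 mm in the frame's axes (its origin and axes are the frame's).
- gauge: Bystander: round steel pressure gauge lying on its back, 68 mm across, 28 mm thick, brass stem; origin at the centre of its underside.
- nut_tray: Bystander: open grey plastic tray 100 x 80 x 30 mm with nuts; origin at the centre of its underside.
- screwdriver: Bystander: screwdriver lying on the bench, handle to its own -x; origin under its middle.
Things that resemble listed ones, but are neither listed nor needed, are in the scene too. Several things look just like the square: the one meant starts farthest to the robot's left.

How it is judged:
By the outcome, as a careful person would: the job done as asked, in the order asked, and still so for the second after the job is handed in, while the arm keeps its last pose, push and grip.
It also fails if it takes over 51 s, if anything falls off the work surface, if the arm or the gripper's body presses on something with over 40 N, if the wrist force passes 120 N, or if a joint passes its speed limit or range.

## Robot

A 6-joint arm with a two-finger parallel gripper is mounted at the origin on the work surface. World frame = base frame: x ahead of the robot, y to its left, z up, the work surface at z = 0. Lengths are in mm, angles in rad, forces in N, time in s.
With the tool pointing down it reaches from about 275 to 1000 mm from the base axis. Payload 8.4 kg.
Tool frame: the origin (TCP) lies midway between the tips of the shut fingers; the grasp point (between the pads) lies grip_depth behind it (grip_depth is the distance from the TCP to the grasp point, in mm); z points along the fingers, y is the line along which they close (so a half turn about z gives the same grasp; the last joint's range is limited). The gripper opens to 85 mm and grips with 20 to 120 N. Pads are 22 mm wide; open, the fingers measure 114 mm over their backs; the gripper's body (76 mm by 85 mm) begins 54 mm behind the grasp point. The pads swing forward as they close: fully open they stand 13 mm farther back than shut.
Start: joints at [-1.206, 0.353, 1.633, -0, 1.155, -0.002], TCP at [224.142, -583.428, 197.681] pointing down, gripper open.
Joint ranges: [-2.63, 2.63], [-0.92, 2.1], [0.06, 2.66], [-1.3, 4.44], [0, 2.69], [-3.02, 3.02]. Speed limits (rad/s): [2.22, 2.22, 2.79, 3.14, 3.14, 3.14].

## Interface

Orientations are given as [roll, pitch, yaw] about the fixed x, y, z axes, in that order (R = Rz(yaw) Ry(pitch) Rx(roll)).
In Python, from rig import * gives the robot as it stands.
- The arm moves only by the shell command python3 -m creep 'ROWS' [FORCE]. ROWS is JSON, a list of rows, each an object of numbers: "x", "y", "z": the shift along the tool's x, y, z in mm; "rx", "ry", "rz": the turn, a rotation vector about the tool's x, y, z in rad; "hand": the finger opening in mm, from 0 to 85.4. A call has 1 to 20 rows; each row shifts and turns the commanded pose from where the row before left it, along the tool's axes as they then stand; what a row does not reach is not made up. A row lasts 1/8 s, in which the tool goes at most 62.5 mm and 10.7 degrees, less where a joint would pass 70% of its speed; a pose out of reach is approached as far as the arm can. A call with a gripper value outside its range is refused whole. The fingers move at their own pace and stop on an object; FORCE is the grip in N (left out, the last holds). Time passes only in rows, so rows that do not move let the fingers close. It gives the time, the measured TCP pose, the force, the opening and the grip force at its end, in the units of the state.
- sense(): the state, without advancing time (a new reading comes with each control period).
- grab_frame(name): name is "scene" or "top"; returns the picture (400x640x3 uint8, red, green, blue); there is no depth.
- get_calibration(name): a dict with "K" (3x3 intrinsics, pixels), "k1" (the pictures are not rectified: a ray, as slopes to the right and down, at radius r is drawn at 1 + k1 r^2 times it, then the intrinsics apply), "R" (3x3) and "t" (3): a world point X has camera coordinates R X + t. Camera axes: x right, y down, z forward; pixel columns grow to the right and rows downward; lengths in mm; the calibration is good to about 2 mm. A picture is of the moment at which its call begins. get_calibration takes no time and is no camera call.
- sign_off(): hands the job in; it is judged then, once.
The state is a dict: "clock": time; "qpos": joint angles; "qvel": joint speeds; "joint_efforts": joint torques, N m; "eef_pos": TCP position; "tcp_rot": TCP orientation; "contact_force": force on the tool from outside, world axes, zero at the start; "wrist_torque": the same for the moment, N m; "opening": opening from 0.0 (shut) to 1.0 (fully open); "grasp_force": force on a finger pad.
Only numpy, scipy, OpenCV 4.12 (cv2) and the standard library are available. Lean on these libraries where they do the work, as an engineer would, in place of code of your own. Each camera call takes 0.05 s, during which the arm holds its last target. There are 200 camera calls.

## Working session

There is one attempt and no reset: what is moved stays moved. The work goes in short steps, Python scripts to look and compute and a shell command to move; the robot and the scene stay as the last step left them, time stands still between calls to the robot, and variables do not carry over. Pictures are saved under pics/ and viewed, at most 10 in all, crops included, and the job is handed in when it is done.

```bash
mkdir -p pics; cat > h.py <<'E'
from rig import *
import numpy as np, cv2
def px2w(name,uv,z):
    c=get_calibration(name);K=np.array(c["K"]);R=np.array(c["R"]);t=np.array(c["t"])
    uv=np.atleast_2d(uv).astype(float)
    d=cv2.undistortPoints(uv.reshape(-1,1,2),K,np.array([c["k1"],0,0,0,0.]),None,None).reshape(-1,2)
    r=np.c_[d,np.ones(len(d))]@R; o=-R.T@t
    return o+r*((z-o[2])/r[:,2])[:,None]
def w2px(name,X):
    c=get_calibration(name);R=np.array(c["R"]);t=np.array(c["t"])
    return cv2.projectPoints(np.atleast_2d(X).astype(float),cv2.Rodrigues(R)[0],t.astype(float),np.array(c["K"]),np.array([c["k1"],0,0,0,0.]))[0].reshape(-1,2)
def snap(name,f,crop=None,s=1):
    im=grab_frame(name)[:,:,::-1]
    if crop: a,b,c,d=crop; im=im[b:d,a:c]
    cv2.imwrite(f,cv2.resize(im,None,fx=s,fy=s,interpolation=cv2.INTER_CUBIC))
E
python3 - <<'E'
from h import *
snap("top","pics/t0.png");snap("scene","pics/s0.png")
for n in("top","scene"):print(get_calibration(n))
print(sense())
E
```

```text
{'K': array([[490.02163429,   0.        , 317.1377083 ],
       [  0.        , 490.02163429, 210.0768271 ],
       [  0.        ,   0.        ,   1.        ]]), 'k1': -0.021047007176019688, 'R': array([[-0.01525146, -0.99973196,  0.01741848],
       [-0.99723239,  0.01394094, -0.07302884],
       [ 0.07276644, -0.01848407, -0.99717771]]), 't': array([  -1.6516316 ,  489.07023555, 1272.74882249])}
{'K': array([[464.80431392,   0.        , 315.72543101],
       [  0.        , 464.80431392, 190.63625838],
       [  0.        ,   0.        ,   1.        ]]), 'k1': -0.13060785605434072, 'R': array([[-0.35869912,  0.93313414, -0.02440544],
       [ 0.53364558,  0.18354303, -0.82555094],
       [-0.76587031, -0.30914825, -0.56379963]]), 't': array([ 149.32471207, -209.70149924, 1576.74834307])}
{'clock': 0.1, 'qpos': array([-1.20639428e+00,  3.53604919e-01,  1.63405372e+00, -4.71772970e-05,
        1.15518231e+00, -2.41556501e-03]), 'qvel': array([ 0.00160169, -0.00122006, -0.00227029, -0.00024771, -0.00011631,
       -0.0006673 ]), 'joint_efforts': array([ 1.85014447e-03, -6.06356335e+01, -3.42819428e+01,  2.21343416e-04,
        3.99861136e-03, -7.51107507e-06]), 'eef_pos': array([ 223.96542528, -582.99908696,  197.02310124]), 'tcp_rot': array([-3.14034425e+00,  4.01217458e-05,  3.66836709e-01]), 'contact_force': array([0.8466034 , 0.07249064, 0.41810938]), 'wrist_torque': array([-0.0358215 ,  0.00039185,  0.05449499]), 'grasp_force': 0.0, 'opening': 0.9981610518770929}
```

View pics/t0.png

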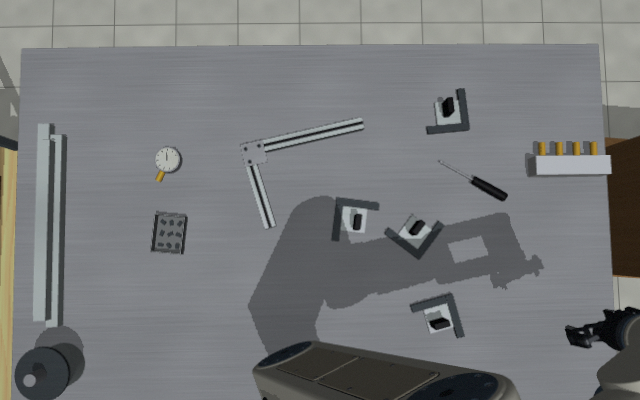

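View pics/s0.png

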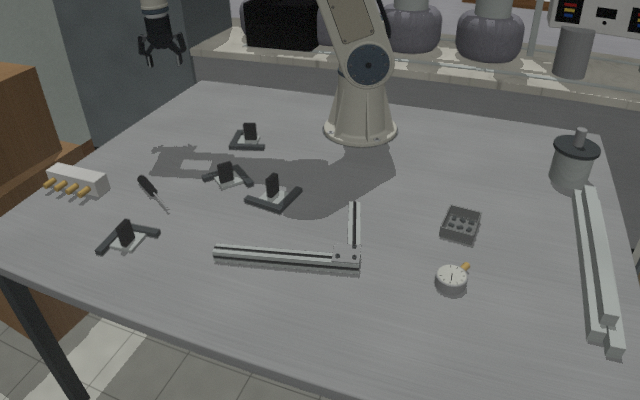

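Candidates for the square in the top view are at (352,220), (415,232), (440,318) and (447,112). World +y is image left, so the one at (352,220) is farthest to the robot's left. The gauge is at (167,160), the tray at (169,232) and the frame corner near (255,153). I'll confirm in a crop.

```bash
python3 - <<'E'
from h import *
snap("top","pics/t1.png",(230,105,390,255),5-1.2+0.2)
E
```

```text
(no output)
```

View pics/t1.png

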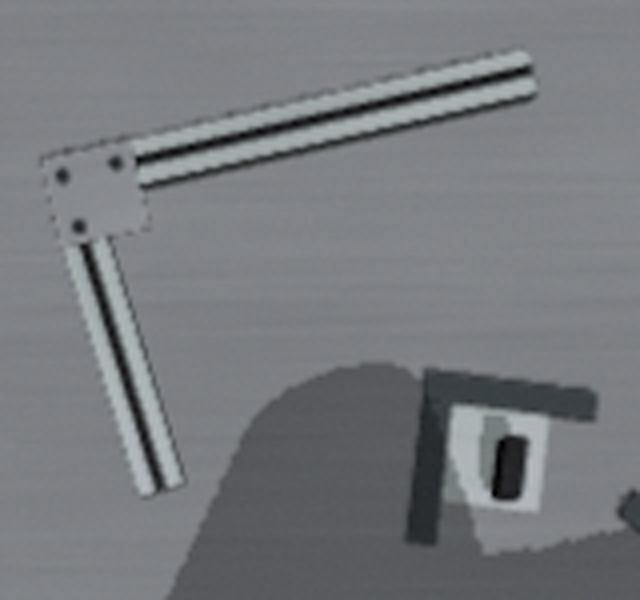

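The crop shows the square intact: outer corner at (336,197.5), legs ending near (379.5,203) and (331.7,240), and grip top near (357.5,222). It has the correct handedness. The gusset is near (254,153).

```bash
cat > fit.py <<'E'
from h import *
from scipy.optimize import least_squares
P=lambda L:(np.array(L,float)+.5)/4-.5+[230,105]
def R2(a):return np.array([[np.cos(a),-np.sin(a)],[np.sin(a),np.cos(a)]])
def place(p,M):M=np.array(M,float);return np.c_[M[:,:2]@R2(p[2]).T+p[:2],M[:,2]]
def fit(M,uv,x0):
    s=least_squares(lambda p:(w2px("top",place(p*[1,1,.01],M))-uv).ravel(),np.array(x0)*[1,1,100],loss='soft_l1')
    return s.x*[1,1,.01],np.abs(s.fun).max()
E
python3 - <<'E'
from fit import *
# square
M=[(60,60,14),(60,-55,14),(-55,60,14),(20,8,65),(20,-8,65),(-20,8,65),(-20,-8,65)]
sq=fit(M,P([(424,369),(599,391),(406,543),(499,435),(530,437),(491,500),(521,502)]),[400,-60,0])
# frame: gusset corners, base rail top ends
M=[(30,30,34),(30,-30,34),(-30,-30,34),(-30,30,34),(30,-300,30),(0,-300,30)]
fr=fit(M,P([(41,158),(131,136),(151,229),(61,248),(527,49),(537,94)]),[500,140,0])
print(sq,fr)
c=px2w("top",P([(186,483),(143,497),(110,240)]),30)
f=fr[0];loc=(c[:,:2]-f[:2])@R2(f[2]);print(loc)
im=grab_frame("top")[:,:,::-1].copy()
im=cv2.resize(im[105:255,230:390],None,fx=4,fy=4,interpolation=cv2.INTER_CUBIC)
def dr(pts,col):
    q=((w2px("top",pts)-[230,105]+.5)*4-.5)
    cv2.polylines(im,[np.round(q).astype(int)],True,col,1)
L=[(60,60),(60,-55),(40,-55),(40,40),(-55,40),(-55,60)]
dr(place(sq[0],[(a,b,14) for a,b in L]),(0,0,255))
dr(place(sq[0],[(20,8,65),(20,-8,65),(-20,-8,65),(-20,8,65)]),(0,255,0))
dr(place(f,[(30,30,34),(30,-30,34),(-30,-30,34),(-30,30,34)]),(255,0,255))
dr(place(f,[(30,30,30),(30,-300,30),(0,-300,30),(0,30,30)]),(0,255,255))
cv2.imwrite("pics/o1.png",im)
E
```

```text
(array([ 4.54928044e+02, -1.09958527e+02, -1.37940035e-01]), np.float64(1.1033269745798293)) (array([6.40442059e+02, 1.56046568e+02, 2.15910936e-01]), np.float64(0.6592817320827749))
[[-198.58021741  -15.19362614]
 [-201.07802396   13.99873244]
 [ -31.85109533   -2.27683531]]
```

View pics/o1.png

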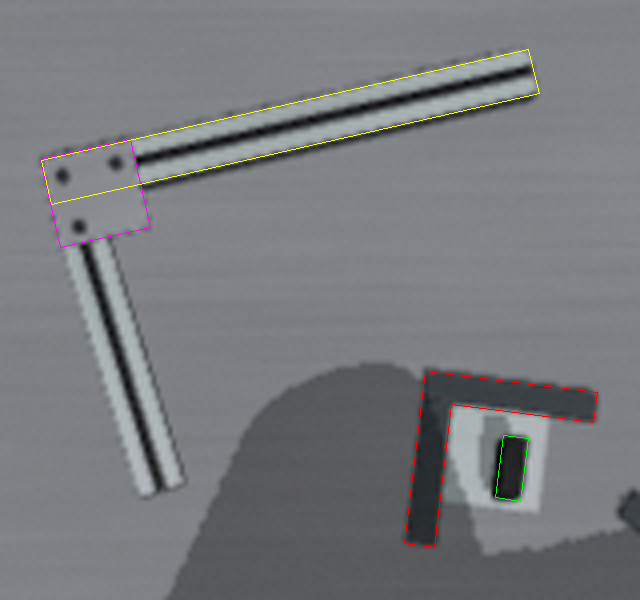

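The overlay matches well. The square is at (455,-110) with yaw -0.138, the frame at (640,156) with yaw 0.216, and the rail leans about 0.08. Next I rotate to the square's yaw and work out the travel.

```bash
cat > to.py <<'E'
import sys
from h import *
from scipy.spatial.transform import Rotation as Ro
def to(x,y,z,yaw):
    s=sense();R=Ro.from_euler('xyz',s["tcp_rot"])
    d=R.inv().apply(np.array([x,y,z])-s["eef_pos"])
    r=(R.inv()*Ro.from_euler('xyz',[np.pi,0,yaw])).as_rotvec()
    print("t",round(s["clock"],2),"pos",s["eef_pos"].round(1),"rot",s["tcp_rot"].round(3),"F",s["contact_force"].round(1),"op",round(s["opening"],3),"g",round(s["grasp_force"],1))
    print("tool d",d.round(1),"rv",r.round(3))
if __name__=="__main__":to(*map(float,sys.argv[1:]))
E
python3 -c "
import rig;print([n for n in dir(rig) if n[0]!='_']);print(getattr(rig,'grip_depth',None))"
python3 -m creep '[{"rz":0.17},{"rz":0.17},{"rz":0.165},{}]'
python3 to.py 455 -110 150 -0.138
```

```text
['MotionError', 'get_calibration', 'grab_frame', 'grip_depth', 'sense', 'sign_off']
18.700000000000003
t 0.2 pos [ 224.  -583.1  197.2] rot [-3.141 -0.     0.367] F [0.2 0.2 0.6] op 1.0 g 0.0
tool d [ 385.3 -358.8   47.6] rv [-0.001  0.     0.505]schema error: expected keys x, y, z, rx, ry, rz, hand
```

```bash

python3 -m creep '[{"x":0,"y":0,"z":0,"rx":0,"ry":0,"rz":0.17,"hand":85},{"x":0,"y":0,"z":0,"rx":0,"ry":0,"rz":0.17,"hand":85},{"x":0,"y":0,"z":0,"rx":0,"ry":0,"rz":0.165,"hand":85},{"x":0,"y":0,"z":0,"rx":0,"ry":0,"rz":0,"hand":85}]'
python3 to.py 455 -110 150 -0.138
```

```text
clock: 0.7
eef_pos: [224.1, -583.3, 197.5]
tcp_rot: [-3.141, 0.0, -0.137]
contact_force: [-0.7, -0.1, -0.3]
opening: 0.998
grasp_force: 0.0
t 0.7 pos [ 224.1 -583.3  197.5] rot [-3.141  0.    -0.137] F [-0.7 -0.1 -0.3] op 0.998 g 0.0
tool d [ 164.1 -500.4   47.6] rv [-0.     0.     0.001]
```

```bash

python3 -m creep '[{"x":10,"y":-31,"z":0,"rx":0,"ry":0,"rz":0,"hand":85},{"x":10,"y":-31,"z":0,"rx":0,"ry":0,"rz":0,"hand":85},{"x":10,"y":-31,"z":0,"rx":0,"ry":0,"rz":0,"hand":85},{"x":10,"y":-31,"z":0,"rx":0,"ry":0,"rz":0,"hand":85},{"x":10,"y":-31,"z":0,"rx":0,"ry":0,"rz":0,"hand":85},{"x":10,"y":-31,"z":0,"rx":0,"ry":0,"rz":0,"hand":85},{"x":10,"y":-31,"z":0,"rx":0,"ry":0,"rz":0,"hand":85},{"x":10,"y":-31,"z":0,"rx":0,"ry":0,"rz":0,"hand":85},{"x":10,"y":-31,"z":0,"rx":0,"ry":0,"rz":0,"hand":85},{"x":10,"y":-31,"z":0,"rx":0,"ry":0,"rz":0,"hand":85},{"x":10,"y":-31,"z":0,"rx":0,"ry":0,"rz":0,"hand":85},{"x":10,"y":-31,"z":0,"rx":0,"ry":0,"rz":0,"hand":85},{"x":10,"y":-31,"z":0,"rx":0,"ry":0,"rz":0,"hand":85},{"x":10,"y":-31,"z":0,"rx":0,"ry":0,"rz":0,"hand":85},{"x":10,"y":-31,"z":0,"rx":0,"ry":0,"rz":0,"hand":85},{"x":10,"y":-31,"z":0,"rx":0,"ry":0,"rz":0,"hand":85},{"x":0,"y":0,"z":0,"rx":0,"ry":0,"rz":0,"hand":85},{"x":0,"y":0,"z":0,"rx":0,"ry":0,"rz":0,"hand":85}]'
python3 to.py 455 -110 29 -0.138
```

```text
clock: 2.95
eef_pos: [450.7, -114.5, 197.6]
tcp_rot: [3.141, 0.0, -0.135]
contact_force: [1.3, -0.7, -0.0]
opening: 0.994
grasp_force: 0.0
t 2.95 pos [ 450.7 -114.5  197.6] rot [ 3.141  0.    -0.135] F [ 1.3 -0.7 -0. ] op 0.994 g 0.0
tool d [  3.7  -5.1 168.6] rv [0.    0.    0.003]
```

```bash

python3 -m creep '[{"x":3.5,"y":-5,"z":24,"rx":0,"ry":0,"rz":0.003,"hand":85},{"x":0,"y":0,"z":24,"rx":0,"ry":0,"rz":0,"hand":85},{"x":0,"y":0,"z":24,"rx":0,"ry":0,"rz":0,"hand":85},{"x":0,"y":0,"z":24,"rx":0,"ry":0,"rz":0,"hand":85},{"x":0,"y":0,"z":24,"rx":0,"ry":0,"rz":0,"hand":85},{"x":0,"y":0,"z":24,"rx":0,"ry":0,"rz":0,"hand":85},{"x":0,"y":0,"z":24,"rx":0,"ry":0,"rz":0,"hand":85},{"x":0,"y":0,"z":0,"rx":0,"ry":0,"rz":0,"hand":85}]'
python3 to.py 455 -110 29 -0.138; python3 -c "
from h import *
snap('top','pics/t2.png',(290,150,450,270),5);snap('scene','pics/s2.png',(200,120,360,240),5)"
```

```text
clock: 3.95
eef_pos: [453.4, -110.3, 28.5]
tcp_rot: [-3.141, 0.003, -0.141]
contact_force: [0.7, 0.1, 0.2]
opening: 0.994
grasp_force: 0.0
t 3.95 pos [ 453.4 -110.3   28.5] rot [-3.141e+00  3.000e-03 -1.410e-01] F [0.7 0.1 0.2] op 0.994 g 0.0
tool d [ 1.6 -0.5 -0.5] rv [-0.     0.003 -0.003]
```

View pics/s2.png

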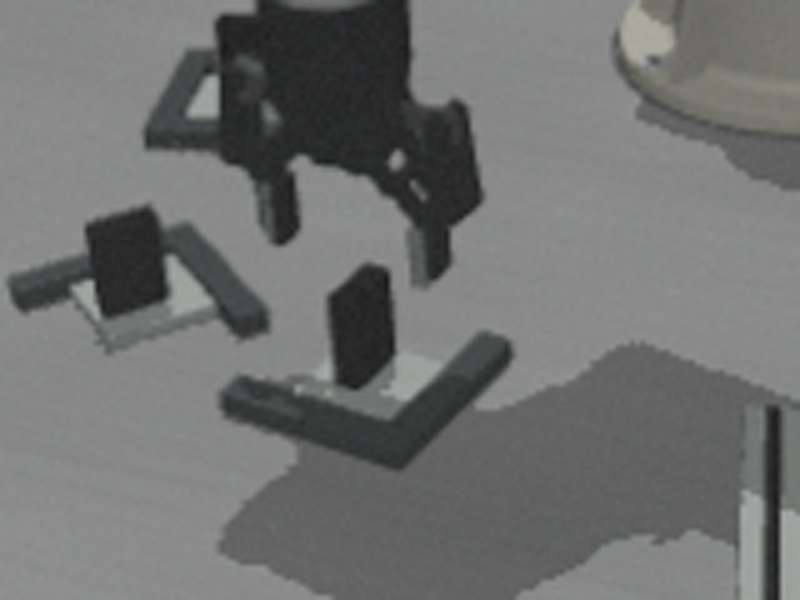

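```bash
python3 -c "
from h import *
print(w2px('scene',[[453.4,-110.3,42],[455,-110,65],[455,-110,48]]),w2px('top',[[455,-110,65]]))
c=px2w('scene',[[270,172.5]],42);print(c)
print(px2w('scene',[[272.5,184]],48))"
```

```text
[[271.8222442  182.15039874]
 [270.99307945 175.20594378]
 [271.4911961  180.59842106]] [[357.54170567 221.52626101]]
[[ 410.99558691 -136.12119234   42.        ]]
[[ 469.01435347 -100.35701879   48.        ]]
```

View pics/t2.png

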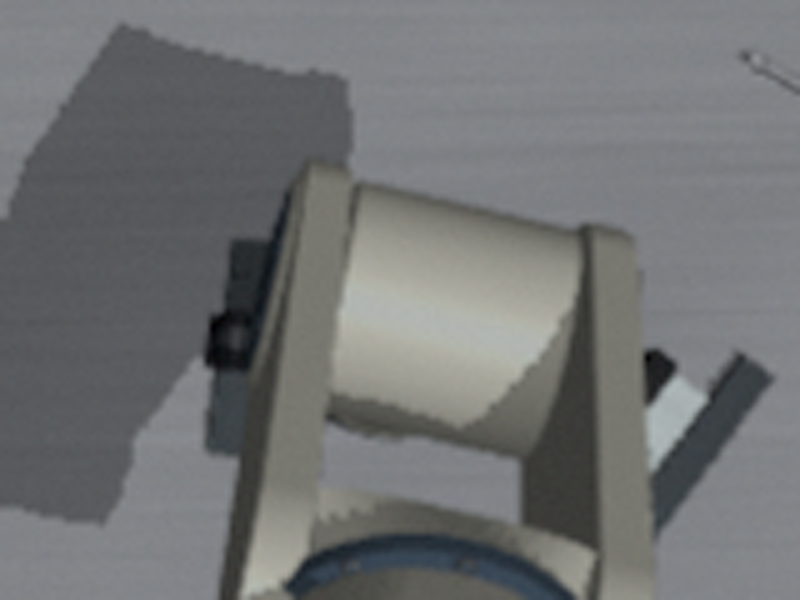

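```bash
python3 -c "
from h import *
for z in (42,55,70):print(z,px2w('scene',[[254.5,167.5],[286,176.5]],z).round(0)[:,:2].tolist(),px2w('top',[[335.4,218]],z).round(0)[0,:2])
a=np.array([.137,.99])
for z in(42,55,70,100):print(z,w2px('scene',[np.r_[453.4+.137*k,-110.3+.99*k,z] for k in(-46,46)]).round(1).tolist())
"; python3 to.py 455 -110 29 -0.138
```

```text
42 [[401.0, -189.0], [415.0, -86.0]] [466. -55.]
55 [[420.0, -178.0], [434.0, -77.0]] [465. -54.]
70 [[441.0, -166.0], [455.0, -66.0]] [464. -54.]
42 [[257.7, 178.0], [286.4, 186.5]]
55 [[257.2, 173.9], [286.1, 182.3]]
70 [[256.7, 169.2], [285.8, 177.5]]
100 [[255.7, 159.5], [285.1, 167.6]]
t 4.05 pos [ 455.1 -110.4   30.2] rot [ 3.142  0.    -0.141] F [-0.3  0.1  0.7] op 0.997 g 0.0
tool d [-0.1 -0.4  1.2] rv [ 0.     0.    -0.003]
```

```bash
python3 -c "
from h import *
a=cv2.imread('pics/s2.png');snap('scene','pics/s3.png',(200,120,360,240),5);b=cv2.imread('pics/s3.png')
d=np.abs(a.astype(int)-b).max(2);print((d>40).sum(),np.argwhere(d>40)[:,::-1].min(0) if (d>40).any() else 0,np.argwhere(d>40)[:,::-1].max(0) if (d>40).any() else 0)
cv2.imwrite('pics/s3.png',b)"
```

```text
0 0 0
```

View pics/s3.png

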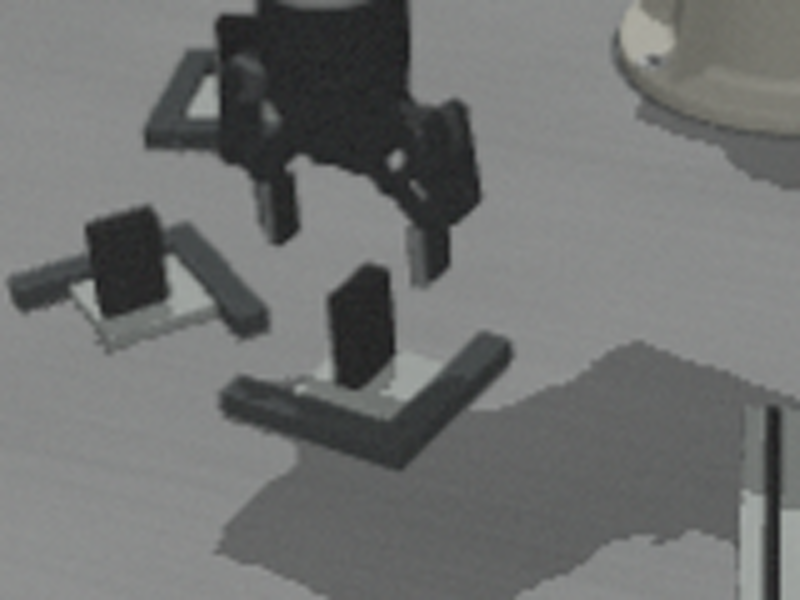

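```bash
python3 -c "
from h import *
print(sense()['qpos'].round(4))
a=np.array([np.sin(-.367),np.cos(.367)])
for z in(197,211,225,240):print(z,w2px('scene',[np.r_[np.array([224,-583])+a*k,z] for k in(-46,46)]).round(1).tolist())
s=cv2.imread('pics/s0.png')[20:90,110:220];cv2.imwrite('pics/s0c.png',cv2.resize(s,None,fx=6,fy=6,interpolation=cv2.INTER_CUBIC))"
```

```text
[-2.4080e-01  3.5920e-01  2.0945e+00 -1.0000e-04  6.8690e-01  1.4714e+00]
197 [[154.1, 80.3], [181.5, 79.0]]
211 [[153.2, 76.2], [180.8, 74.9]]
225 [[152.4, 72.1], [180.0, 70.8]]
240 [[151.5, 67.7], [179.3, 66.3]]
```

View pics/s0c.png

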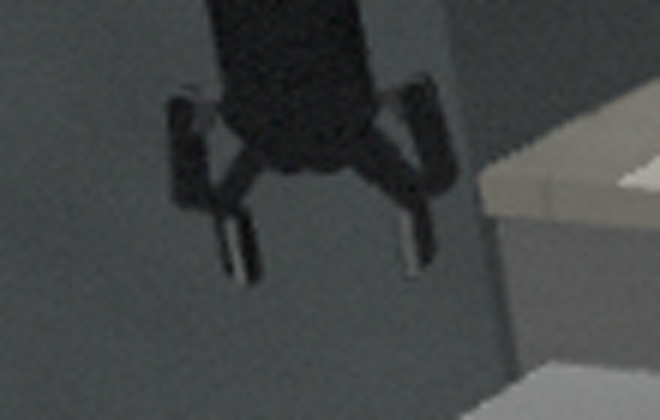

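The grip block is clear of the fingers. At both the start and here, the finger tips appear about 42 mm above the reported TCP, where 13 mm is expected. So the gripper really sits about 28 mm higher than reported, and I'll lower it while watching the force.

```bash

python3 -m creep '[{"x":0,"y":0,"z":8,"rx":0,"ry":0,"rz":0,"hand":85},{"x":0,"y":0,"z":8,"rx":0,"ry":0,"rz":0,"hand":85},{"x":0,"y":0,"z":8,"rx":0,"ry":0,"rz":0,"hand":85},{"x":0,"y":0,"z":0,"rx":0,"ry":0,"rz":0,"hand":85},{"x":0,"y":0,"z":0,"rx":0,"ry":0,"rz":0,"hand":85}]'
python3 to.py 455 -110 5 -0.138; python3 -c "
from h import *
snap('scene','pics/s4.png',(200,120,360,240),5)"
```

```text
clock: 4.72
eef_pos: [455.1, -109.7, 5.6]
tcp_rot: [-3.142, 0.0, -0.141]
contact_force: [-0.1, -1.3, 1.0]
opening: 0.992
grasp_force: 0.0
t 4.72 pos [ 455.1 -109.7    5.6] rot [-3.142  0.    -0.141] F [-0.1 -1.3  1. ] op 0.992 g 0.0
tool d [-0.   0.3  0.6] rv [-0.     0.    -0.003]
```

View pics/s4.png

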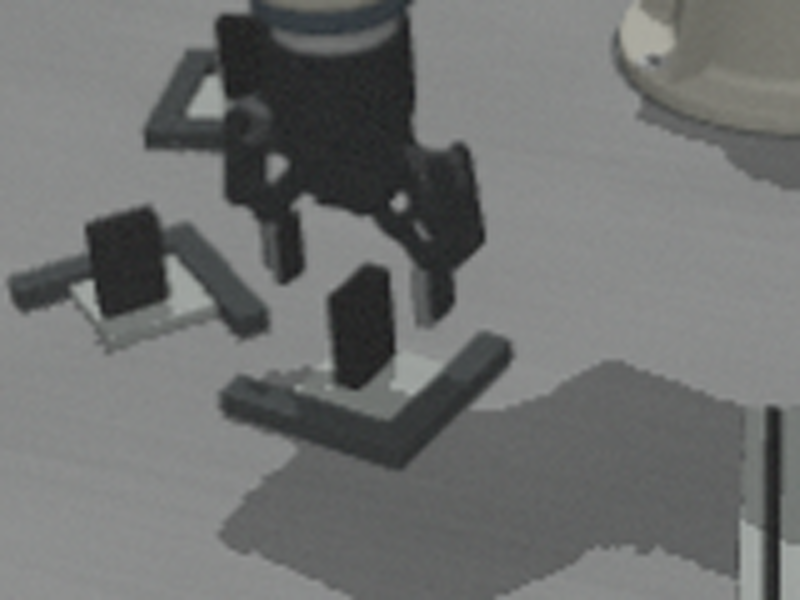

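The tips are now at about z = 46, straddling the block at crop (270,280) and (432,325), with no contact force. I'm going 3 mm lower and closing gently.

```bash

python3 -m creep '[{"x":0,"y":0,"z":3,"rx":0,"ry":0,"rz":0,"hand":40},{"x":0,"y":0,"z":0,"rx":0,"ry":0,"rz":0,"hand":40},{"x":0,"y":0,"z":0,"rx":0,"ry":0,"rz":0,"hand":20},{"x":0,"y":0,"z":0,"rx":0,"ry":0,"rz":0,"hand":5},{"x":0,"y":0,"z":0,"rx":0,"ry":0,"rz":0,"hand":5},{"x":0,"y":0,"z":0,"rx":0,"ry":0,"rz":0,"hand":5},{"x":0,"y":0,"z":0,"rx":0,"ry":0,"rz":0,"hand":5},{"x":0,"y":0,"z":0,"rx":0,"ry":0,"rz":0,"hand":5}]' 30
python3 to.py 455 -110 5 -0.138
```

```text
clock: 5.78
eef_pos: [455.2, -109.7, 2.8]
tcp_rot: [-3.142, -0.0, -0.141]
contact_force: [-0.7, -0.1, 5.2]
opening: 0.183
grasp_force: 30.4
t 5.78 pos [ 455.2 -109.7    2.8] rot [-3.142 -0.    -0.141] F [-0.7 -0.1  5.2] op 0.183 g 30.4
tool d [-0.2  0.3 -2.2] rv [-0.    -0.    -0.003]
```

The fingers stopped at 15.6 mm with 30 N, so the grip is on the block. I'll firm up the grip, then turn to the frame's yaw.

```bash

python3 -m creep '[{"x":0,"y":0,"z":-1,"rx":0,"ry":0,"rz":0,"hand":5},{"x":0,"y":0,"z":0,"rx":0,"ry":0,"rz":0,"hand":5},{"x":0,"y":0,"z":0,"rx":0,"ry":0,"rz":-0.06,"hand":5},{"x":0,"y":0,"z":0,"rx":0,"ry":0,"rz":-0.06,"hand":5},{"x":0,"y":0,"z":0,"rx":0,"ry":0,"rz":-0.06,"hand":5},{"x":0,"y":0,"z":0,"rx":0,"ry":0,"rz":-0.06,"hand":5},{"x":0,"y":0,"z":0,"rx":0,"ry":0,"rz":-0.06,"hand":5},{"x":0,"y":0,"z":0,"rx":0,"ry":0,"rz":-0.057,"hand":5},{"x":0,"y":0,"z":0,"rx":0,"ry":0,"rz":0,"hand":5}]' 90
python3 to.py 576.7 49.9 2.5 0.216
```

```text
clock: 6.9
eef_pos: [454.6, -109.7, 3.3]
tcp_rot: [-3.141, 0.001, 0.215]
contact_force: [0.2, -0.8, -4.6]
opening: 0.173
grasp_force: 87.7
t 6.9 pos [ 454.6 -109.7    3.3] rot [-3.141e+00  1.000e-03  2.150e-01] F [ 0.2 -0.8 -4.6] op 0.173 g 87.7
tool d [ 153.3 -129.8    0.7] rv [-0.     0.001 -0.001]
```

```bash

python3 -m creep '[{"x":12.8,"y":-10.8,"z":0.7,"rx":0,"ry":0,"rz":0,"hand":5},{"x":12.8,"y":-10.8,"z":0,"rx":0,"ry":0,"rz":0,"hand":5},{"x":12.8,"y":-10.8,"z":0,"rx":0,"ry":0,"rz":0,"hand":5},{"x":12.8,"y":-10.8,"z":0,"rx":0,"ry":0,"rz":0,"hand":5},{"x":12.8,"y":-10.8,"z":0,"rx":0,"ry":0,"rz":0,"hand":5},{"x":12.8,"y":-10.8,"z":0,"rx":0,"ry":0,"rz":0,"hand":5},{"x":12.8,"y":-10.8,"z":0,"rx":0,"ry":0,"rz":0,"hand":5},{"x":12.8,"y":-10.8,"z":0,"rx":0,"ry":0,"rz":0,"hand":5},{"x":12.8,"y":-10.8,"z":0,"rx":0,"ry":0,"rz":0,"hand":5},{"x":12.8,"y":-10.8,"z":0,"rx":0,"ry":0,"rz":0,"hand":5},{"x":12.8,"y":-10.8,"z":0,"rx":0,"ry":0,"rz":0,"hand":5},{"x":12.8,"y":-10.8,"z":0,"rx":0,"ry":0,"rz":0,"hand":5},{"x":0,"y":0,"z":0,"rx":0,"ry":0,"rz":0,"hand":5},{"x":0,"y":0,"z":0,"rx":0,"ry":0,"rz":0,"hand":5}]' 90
python3 to.py 594.7 84.5 2.5 0.216
python3 -c "
from h import *
snap('top','pics/t5.png');snap('scene','pics/s5.png',(220,160,400,290),4.4)"
```

```text
clock: 8.65
eef_pos: [577.9, 50.1, 3.0]
tcp_rot: [-3.141, -0.001, 0.216]
contact_force: [0.8, 1.1, 0.2]
opening: 0.169
grasp_force: 89.0
t 8.65 pos [577.9  50.1   3. ] rot [-3.141e+00 -1.000e-03  2.160e-01] F [0.8 1.1 0.2] op 0.169 g 89.0
tool d [ 23.8 -30.    0.6] rv [-0.    -0.001 -0.   ]
```

View pics/s5.png

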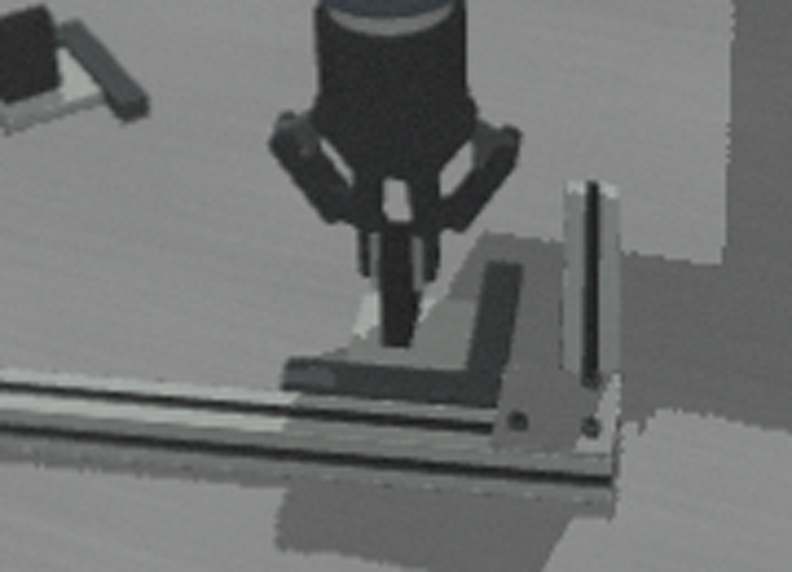

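The scene shows the square held with its legs parallel to the rails. Its corner is under the gusset's edge and both faces are still clear. Next I advance to the base rail.

```bash

python3 -m creep '[{"x":5,"y":-2,"z":0.3,"rx":0,"ry":0,"rz":0,"hand":5},{"x":5,"y":-2,"z":0.2,"rx":0,"ry":0,"rz":0,"hand":5},{"x":5,"y":-2,"z":0,"rx":0,"ry":0,"rz":0,"hand":5},{"x":3,"y":-2,"z":0,"rx":0,"ry":0,"rz":0,"hand":5},{"x":2,"y":-2,"z":0,"rx":0,"ry":0,"rz":0,"hand":5},{"x":0,"y":0,"z":0,"rx":0,"ry":0,"rz":0,"hand":5}]' 100
python3 to.py 594.7 84.5 2.5 0.216
python3 -m creep '[{"x":1,"y":0,"z":0,"rx":0,"ry":0,"rz":0,"hand":5},{"x":1,"y":0,"z":0,"rx":0,"ry":0,"rz":0,"hand":5},{"x":0,"y":0,"z":0,"rx":0,"ry":0,"rz":0,"hand":5}]' 100
python3 to.py 594.7 84.5 2.5 0.216
```

```text
clock: 9.5
eef_pos: [594.4, 62.9, 3.1]
tcp_rot: [3.141, 0.001, 0.215]
contact_force: [-3.2, -3.3, 7.3]
opening: 0.172
grasp_force: 98.2
t 9.5 pos [594.4  62.9   3.1] rot [3.141e+00 1.000e-03 2.150e-01] F [-3.2 -3.3  7.3] op 0.172 g 98.2
tool d [  4.9 -21.    0.5] rv [ 0.001  0.001 -0.001]
clock: 9.88
eef_pos: [595.4, 63.3, 3.0]
tcp_rot: [3.141, 0.002, 0.215]
contact_force: [-4.6, -1.7, 11.4]
opening: 0.167
grasp_force: 98.5
t 9.88 pos [595.4  63.3   3. ] rot [3.141e+00 2.000e-03 2.150e-01] F [-4.6 -1.7 11.4] op 0.167 g 98.5
tool d [  3.8 -20.8   0.5] rv [ 0.     0.002 -0.001]
```

```bash

for i in 1 2; do python3 -m creep '[{"x":1,"y":0,"z":0,"rx":0,"ry":0,"rz":0,"hand":5},{"x":1,"y":0,"z":0,"rx":0,"ry":0,"rz":0,"hand":5},{"x":0,"y":0,"z":0,"rx":0,"ry":0,"rz":0,"hand":5}]' 100 >/dev/null
python3 to.py 594.7 84.5 2.5 0.216; done
```

```text
t 10.25 pos [597.3  63.8   3. ] rot [3.141e+00 2.000e-03 2.150e-01] F [-5.4 -1.4 11.7] op 0.171 g 98.5
tool d [  1.9 -20.8   0.5] rv [ 0.     0.002 -0.001]
t 10.62 pos [599.3  64.3   3.1] rot [3.142e+00 2.000e-03 2.150e-01] F [-5.5 -1.9 11.2] op 0.165 g 98.6
tool d [ -0.2 -20.7   0.6] rv [ 0.     0.002 -0.001]
```

```bash

for i in 1; do python3 -m creep '[{"x":1,"y":0,"z":-0.2,"rx":0,"ry":0,"rz":0,"hand":5},{"x":1,"y":0,"z":0,"rx":0,"ry":0,"rz":0,"hand":5},{"x":0,"y":0,"z":0,"rx":0,"ry":0,"rz":0,"hand":5}]' 100 >/dev/null
python3 to.py 594.7 84.5 2.5 0.216; done
python3 -m creep '[{"x":1,"y":0,"z":0,"rx":0,"ry":0,"rz":0,"hand":5},{"x":0,"y":0,"z":0,"rx":0,"ry":0,"rz":0,"hand":5}]' 100 >/dev/null
python3 to.py 594.7 84.5 2.5 0.216;python3 -c "
from rig import *;print(sense()['wrist_torque'])"
```

```text
t 11.0 pos [599.6  64.5   3.1] rot [-3.141  0.005  0.215] F [-11.5  -1.7  15.8] op 0.171 g 99.3
tool d [ -0.5 -20.6   0.6] rv [-0.     0.005 -0.001]
t 11.25 pos [599.5  64.4   3.1] rot [-3.141  0.007  0.215] F [-14.4  -3.5  19.8] op 0.17 g 99.9
tool d [ -0.4 -20.6   0.6] rv [-0.     0.007 -0.001]
[-0.43818448  1.82542547 -0.02729136]
```

Base rail contact came at the predicted x. I'll ease the pressure, then slide along +y into the cross rail.

```bash

python3 -m creep '[{"x":-1.5,"y":0,"z":-0.4,"rx":0,"ry":0,"rz":0,"hand":5},{"x":0,"y":-2.5,"z":0,"rx":0,"ry":0,"rz":0,"hand":5},{"x":0,"y":-2.5,"z":0,"rx":0,"ry":0,"rz":0,"hand":5},{"x":0,"y":-2.5,"z":0,"rx":0,"ry":0,"rz":0,"hand":5},{"x":0,"y":-2.5,"z":0,"rx":0,"ry":0,"rz":0,"hand":5},{"x":0,"y":0,"z":0,"rx":0,"ry":0,"rz":0,"hand":5}]' 100 >/dev/null
python3 to.py 594.7 84.5 2.5 0.216
python3 -m creep '[{"x":0,"y":-2,"z":0,"rx":0,"ry":0,"rz":0,"hand":5},{"x":0,"y":-2,"z":0,"rx":0,"ry":0,"rz":0,"hand":5},{"x":0,"y":-2,"z":0,"rx":0,"ry":0,"rz":0,"hand":5},{"x":0,"y":0,"z":0,"rx":0,"ry":0,"rz":0,"hand":5}]' 100 >/dev/null
python3 to.py 594.7 84.5 2.5 0.216;python3 -c "
from rig import *;print(sense()['wrist_torque'])"
```

```text
t 12.0 pos [597.7  73.2   3.1] rot [3.14  0.004 0.216] F [-6.7 -7.9  9. ] op 0.171 g 98.4
tool d [ -0.5 -11.7   0.6] rv [ 0.001  0.004 -0.   ]
t 12.5 pos [596.4  79.    3.1] rot [3.14  0.004 0.216] F [-7.2 -9.4  8.9] op 0.17 g 98.4
tool d [-0.5 -5.8  0.6] rv [ 0.001  0.004 -0.   ]
[-1.16292794  0.81280227 -0.06531086]
```

```bash

python3 -m creep '[{"x":0,"y":-2,"z":0,"rx":0,"ry":0,"rz":0,"hand":5},{"x":0,"y":-1.5,"z":0,"rx":0,"ry":0,"rz":0,"hand":5},{"x":0,"y":0,"z":0,"rx":0,"ry":0,"rz":0,"hand":5}]' 100 >/dev/null
python3 to.py 594.7 84.5 2.5 0.216
for i in 1 2; do python3 -m creep '[{"x":0,"y":-1,"z":0,"rx":0,"ry":0,"rz":0,"hand":5},{"x":0,"y":0,"z":0,"rx":0,"ry":0,"rz":0,"hand":5}]' 100 >/dev/null
python3 to.py 594.7 84.5 2.5 0.216;python3 -c "
from rig import *;print(sense()['wrist_torque'])"; done
```

```text
t 12.88 pos [595.7  82.    3.1] rot [3.14  0.004 0.216] F [ -6.7 -10.5   8.8] op 0.166 g 98.5
tool d [-0.5 -2.7  0.6] rv [ 0.002  0.004 -0.   ]
t 13.12 pos [595.5  82.8   3.1] rot [3.14  0.004 0.216] F [ -6.4 -11.6   9.2] op 0.17 g 98.6
tool d [-0.4 -1.8  0.6] rv [ 0.002  0.004 -0.   ]
[-1.57629068  0.71456933 -0.05142953]
t 13.38 pos [595.3  83.8   3.1] rot [3.14  0.004 0.216] F [ -6.6 -11.8   9.4] op 0.172 g 98.5
tool d [-0.5 -0.9  0.6] rv [ 0.002  0.004 -0.   ]
[-1.62833202  0.77749609 -0.00967434]
```

```bash

for i in 1 2 3; do python3 -m creep '[{"x":0,"y":-1,"z":0,"rx":0,"ry":0,"rz":0,"hand":5},{"x":0,"y":0,"z":0,"rx":0,"ry":0,"rz":0,"hand":5}]' 100 >/dev/null
python3 to.py 594.7 84.5 2.5 0.216;python3 -c "
from rig import *;print(sense()['wrist_torque'])"; done
```

```text
t 13.62 pos [595.1  84.8   3.2] rot [3.14  0.004 0.216] F [ -7.  -12.2   9.7] op 0.167 g 98.5
tool d [-0.5  0.2  0.7] rv [ 0.002  0.004 -0.   ]
[-1.63341505  0.79726562 -0.04180785]
t 13.88 pos [594.9  85.7   3.2] rot [3.14  0.004 0.216] F [ -5.7 -12.5  10.1] op 0.167 g 98.5
tool d [-0.5  1.1  0.7] rv [ 0.002  0.004 -0.   ]
[-1.65460829  0.7467991  -0.04555874]
t 14.12 pos [594.7  86.7   3.2] rot [3.14  0.004 0.216] F [ -6.1 -12.4  10.1] op 0.171 g 98.5
tool d [-0.4  2.1  0.7] rv [ 0.002  0.004 -0.   ]
[-1.65906605  0.7969136  -0.02206204]
```

```bash

for i in 1 2 3; do python3 -m creep '[{"x":0,"y":-1,"z":0,"rx":0,"ry":0,"rz":0,"hand":5},{"x":0,"y":0,"z":0,"rx":0,"ry":0,"rz":0,"hand":5}]' 100 >/dev/null
python3 to.py 594.7 84.5 2.5 0.216;python3 -c "
from rig import *;print(sense()['wrist_torque'])"; done
```

```text
t 14.38 pos [594.6  87.2   3.2] rot [3.139 0.004 0.216] F [ -6.7 -15.   10.9] op 0.172 g 98.7
tool d [-0.4  2.7  0.7] rv [ 0.003  0.004 -0.   ]
[-2.11456078  0.718831   -0.03198081]
t 14.62 pos [594.5  87.3   3.3] rot [3.138 0.004 0.216] F [ -5.9 -19.2  10.9] op 0.168 g 98.8
tool d [-0.4  2.7  0.8] rv [0.004 0.004 0.   ]
[-3.02989391  0.57355815 -0.05919276]
t 14.88 pos [594.5  87.4   3.4] rot [3.137 0.004 0.217] F [ -5.2 -25.   11.8] op 0.169 g 98.9
tool d [-0.4  2.9  0.9] rv [0.005 0.004 0.001]
[-3.93579253  0.54908656 -0.05091208]
```

The hard stop is reached and the square is pressing the cross rail with about 23 N. I'll level the slight tilt, add pressure on the base rail, and check.

```bash

python3 -m creep '[{"x":0.5,"y":0,"z":0.2,"rx":0.003,"ry":0.003,"rz":0,"hand":5},{"x":0.7,"y":-0.3,"z":0.2,"rx":0.003,"ry":0.003,"rz":0,"hand":5},{"x":0,"y":0,"z":0,"rx":0,"ry":0,"rz":0,"hand":5},{"x":0,"y":0,"z":0,"rx":0,"ry":0,"rz":0,"hand":5}]' 100 >/dev/null
python3 to.py 594.7 84.5 2.5 0.216;python3 -c "
from h import *;print(sense()['wrist_torque'])
snap('top','pics/t6.png',(230,105,390,255),4)
im=cv2.imread('pics/t6.png')
# rail end edges (top face) along rows: bright/dark transitions
g=cv2.cvtColor(im,6)
for r in(360,420,460):
  d=np.diff(cv2.GaussianBlur(g,(5,5),0)[r,60:260].astype(int)); i=np.argsort(-abs(d))[:14]; print(r,sorted((60+i).tolist()))
f=[640.4,156,.216]
def R2(a):return np.array([[np.cos(a),-np.sin(a)],[np.sin(a),np.cos(a)]])
for xx in(-100,-140,-170,-198):
  M=np.array([[xx,3,30],[xx,33,30]],float);M[:,:2]=M[:,:2]@R2(f[2]).T+f[:2]
  print(((w2px('top',M)-[230,105]+.5)*4-.5).round(0).tolist())
"
```

```text
t 15.38 pos [594.7  87.5   3.1] rot [-3.141  0.     0.217] F [ -8.1 -26.7  17.2] op 0.172 g 99.7
tool d [-0.6  2.9  0.6] rv [-0.001  0.     0.001]
[-4.4218297   1.16838706 -0.16177979]
360 [60, 61, 63, 64, 65, 66, 70, 72, 75, 78, 79, 80, 85, 106]
420 [61, 63, 64, 66, 67, 68, 70, 76, 77, 78, 79, 80, 88, 91]
460 [60, 62, 64, 66, 68, 71, 74, 77, 79, 83, 87, 89, 105, 107]
[[125.0, 343.0], [80.0, 353.0]]
[[139.0, 402.0], [94.0, 412.0]]
[[149.0, 447.0], [104.0, 457.0]]
[[159.0, 489.0], [113.0, 499.0]]
```

```bash
python3 -c "
from fit import *
f=np.array([640.4,156,.216])
a=cv2.imread('pics/s0.png',0).astype(int);b=cv2.cvtColor(grab_frame('scene'),cv2.COLOR_RGB2GRAY).astype(int)
t=cv2.cvtColor(grab_frame('top'),cv2.COLOR_RGB2GRAY).astype(int)
def rail(phi,x):  # inner/outer top edge at rail coord x
  M=np.array([[x+20,-15],[x+20,0],[x+20,15]]);return np.c_[M@R2(phi).T+[-20,15],[30]*3]
for phi in(.078,0):
  for x in(-110,-150,-190):print(phi,x,'S',w2px('scene',place(f,rail(phi,x))).round(1).tolist(),'T',w2px('top',place(f,rail(phi,x))).round(1).tolist())
for r in(205,215,225):print('before',r,a[r,343:370].tolist());print('after',b[r,343:370].tolist())
for r in(205,215,225):print('top',r,t[r,243:275].tolist())
"
```

```text
0.078 -110 S [[346.6, 221.8], [352.9, 222.0], [359.2, 222.1]] T [[265.4, 192.6], [259.9, 194.3], [254.4, 196.0]]
0.078 -150 S [[346.9, 211.8], [353.0, 211.9], [359.1, 212.1]] T [[269.9, 207.1], [264.4, 208.9], [258.9, 210.6]]
0.078 -190 S [[347.2, 202.3], [353.1, 202.4], [359.1, 202.5]] T [[274.5, 221.7], [269.0, 223.5], [263.5, 225.2]]
0 -110 S [[349.6, 221.7], [355.8, 222.1], [362.1, 222.6]] T [[262.9, 193.7], [257.3, 195.0], [251.7, 196.3]]
0 -150 S [[351.1, 211.7], [357.1, 212.1], [363.2, 212.5]] T [[266.3, 208.6], [260.7, 209.9], [255.0, 211.2]]
0 -190 S [[352.5, 202.2], [358.4, 202.6], [364.3, 203.1]] T [[269.7, 223.5], [264.1, 224.8], [258.4, 226.1]]
before 205 [97, 97, 96, 126, 132, 117, 152, 158, 158, 159, 87, 41, 42, 122, 157, 160, 158, 145, 136, 136, 134, 134, 132, 133, 133, 131, 132]
after [59, 45, 46, 45, 43, 40, 44, 58, 125, 137, 140, 157, 160, 161, 138, 71, 41, 46, 150, 163, 165, 162, 120, 133, 136, 136, 134]
before 215 [134, 132, 134, 132, 129, 143, 155, 158, 157, 138, 74, 45, 45, 122, 156, 160, 161, 129, 133, 134, 133, 132, 134, 132, 133, 131, 133]
after [122, 135, 136, 134, 136, 136, 135, 134, 135, 122, 118, 116, 117, 83, 47, 41, 50, 109, 118, 117, 115, 87, 128, 134, 136, 136, 135]
before 225 [132, 132, 132, 133, 133, 157, 158, 159, 159, 117, 61, 44, 46, 147, 158, 159, 160, 146, 133, 132, 132, 133, 132, 132, 132, 132, 133]
after [94, 96, 96, 96, 98, 96, 95, 94, 112, 116, 116, 117, 69, 43, 35, 51, 112, 116, 114, 117, 82, 97, 97, 97, 96, 98, 98]
top 205 [105, 79, 79, 83, 84, 87, 90, 92, 95, 94, 94, 97, 98, 99, 99, 99, 99, 100, 99, 99, 99, 100, 100, 101, 103, 99, 100, 101, 99, 100, 101, 102]
top 215 [85, 86, 90, 92, 94, 97, 96, 95, 99, 96, 97, 98, 98, 101, 98, 100, 102, 101, 103, 101, 102, 102, 101, 103, 103, 103, 102, 103, 105, 102, 103, 104]
top 225 [92, 93, 93, 94, 94, 96, 97, 99, 100, 101, 103, 103, 103, 105, 103, 104, 105, 105, 104, 103, 103, 103, 105, 104, 103, 103, 104, 105, 104, 103, 102, 103]
```

The slot columns in the scene moved 354.4→359.2 (row 205) and 354→356.7 (row 225), which matches a rail swing of 0. I'll add a touch more base-rail pressure, then hand in.

```bash

python3 -m creep '[{"x":0.5,"y":0,"z":0,"rx":0,"ry":0.001,"rz":0,"hand":5},{"x":0.4,"y":0,"z":0,"rx":0,"ry":0.001,"rz":0,"hand":5},{"x":0,"y":0,"z":0,"rx":0,"ry":0,"rz":0,"hand":5},{"x":0,"y":0,"z":0,"rx":0,"ry":0,"rz":0,"hand":5},{"x":0,"y":0,"z":0,"rx":0,"ry":0,"rz":0,"hand":5}]' 100 >/dev/null
python3 to.py 594.7 84.5 2.5 0.216;python3 -c "
from h import *
s=sense();print(s['wrist_torque'])
F=s['contact_force'];print('local',F[0]*.977+F[1]*.214,-F[0]*.214+F[1]*.977)
b=cv2.cvtColor(grab_frame('scene'),cv2.COLOR_RGB2GRAY);print(b[205,355:365],b[225,352:362])"
```

```text
t 16.15 pos [594.7  87.5   3.1] rot [-3.141 -0.     0.217] F [ -9.7 -27.4  20. ] op 0.169 g 100.5
tool d [-0.6  2.9  0.6] rv [-0.001 -0.     0.001]
[-4.43661255  1.68575135 -0.09437612]
local -15.333668691965546 -24.727149737553635
[162 161 139  70  41  41 151 163 165 163] [116 115 117  68  40  37  52 110 114 117]
```

Forces are stable at 15 N on the base rail and 25 N on the cross rail. The tool is level and the grip is 100 N.

```bash
python3 -c "
from rig import *;print(sign_off())"
```

```text
the job is handed in; nothing more can be done
None
```

The square is in the inside corner with the cross rail pushed out to square, and it was handed in still gripped at 100 N, pressing about 15 N on the base rail and 25 N on the cross rail; flushness was judged from forces, tool pose and rail pixels, with no final picture viewed.

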